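# Turn the proud pressing caul home in its keyed frame

## Robot

A 7-joint arm with a two-finger parallel gripper is mounted at the origin on the work surface. World frame = base frame: x ahead of the robot, y to its left, z up, the work surface at z = 0. Lengths are in mm, angles in rad, forces in N, time in s.
With the tool pointing down it reaches from about 400 to 875 mm from the base axis. Payload 4.4 kg.
Tool frame: the origin (TCP) lies midway between the tips of the shut fingers; the grasp point (between the pads) lies 19 mm behind it; z points along the fingers, y is the line along which they close (so a half turn about z gives the same grasp; the last joint's range is limited). The gripper opens to 85 mm and grips with 20 to 120 N. Pads are 22 mm wide; open, the fingers measure 114 mm over their backs; the gripper's body (76 mm by 85 mm) begins 54 mm behind the grasp point. The pads swing forward as they close: fully open they stand 13 mm farther back than shut.
Start: joints at [-1.181, 0.628, 0.038, 1.517, -0.027, 0.996, -0.02], TCP at [286.097, 583.666, 231.313] pointing down, gripper open.
Joint ranges: [-3.06, 3.06], [-0.37, 2.12], [-1.25, 1.32], [0.18, 2.47], [-1.1, 4.24], [0.23, 1.98], [-2.94, 2.94]. Speed limits (rad/s): [2.57, 2.57, 3.14, 3.14, 3.14, 3.14, 3.14].

## Interface

Orientations are given as [roll, pitch, yaw] about the fixed x, y, z axes, in that order (R = Rz(yaw) Ry(pitch) Rx(roll)).
In Python, from cell import ctrl gives the robot as it stands.
- The arm moves only by the shell command python3 -m handwheel 'ROWS'. ROWS is JSON, a list of rows, each a list of 3 entries, a list of its own where there are three numbers: the turn, a rotation vector about the tool's x, y, z in degrees, then the shift along the tool's x, y, z in m, then the closure, from 0 (fully open) to 1 (shut). A call has 1 to 5 rows; each row shifts and turns the commanded pose from where the row before left it, along the tool's axes as they then stand; what a row does not reach is not made up. A row lasts 1/12 s, in which the tool goes at most 41.7 mm and 7.16 degrees, less where a joint would pass 70% of its speed; a pose out of reach is approached as far as the arm can. A call is refused whole if a number of a shift passes 0.0417 or a number of a turn 7.16, either way. A call with a gripper value outside its range is refused whole. The fingers move at their own pace and stop on an object; the grip force is fixed at half the most. Time passes only in rows, so rows that do not move let the fingers close. It gives the time, the measured TCP pose, the force, the opening and the grip force at its end, in the units of the state.
- ctrl.read_state(): the state, without advancing time (a new reading comes with each control period).
- ctrl.get_image(name): name is "scene" or "top" or "wrist"; returns a dict with "pixels" (400x640x3 uint8, red, green, blue), "fx", "fy", "cx", "cy" (pixels), "pose" (4x4, takes a point from camera to world coordinates); the wrist camera has in their place "T_tool_cam" (4x4, takes a point from camera to tool coordinates, whose origin is the TCP and whose axes are the flange's). Camera axes: x right, y up, looking along -z (the intrinsics and any distortion apply to the point x, -y, -z); pixel columns grow to the right and rows downward; lengths in mm; the calibration is good to about 2 mm. A picture is of the moment at which its call begins: read the wrist's pose just before it. There is no depth.
- ctrl.finish_job(): hands the job in; it is judged then, once.
The state is a dict: "clock": time; "qpos": joint angles; "qd": joint speeds; "tau": joint torques, N m; "eef_pos": TCP position; "tool_rot": TCP orientation; "force": force on the tool from outside, world axes, zero at the start; "torque": the same for the moment, N m; "width": finger opening in mm; "gripper_force": force on a finger pad.
Only numpy, scipy, OpenCV 4.12 (cv2) and the standard library are available. Lean on these libraries where they do the work, as an engineer would, in place of code of your own. Each camera call takes 0.05 s, during which the arm holds its last target. There are 200 camera calls.

## Task

Two beech pressing frames stand on the marquetry bench, each with a dark caul in it; one caul stands proud, turned across its frame with its ends riding on the rim. Turn that caul in place, without lifting it out, until it lines up with the long pocket of its frame and drops fully home, flush with the rim, and let go of it. Leave the other caul, which is already home, as it is.

Things in the scene. Friction and masses are not known exactly. Their poses are not given: they have to be found in the camera images.
- caul: caul to seat: dark wood, loose, 0.25-0.5 kg, sizes in mm. Round pilot d 60, 22 high; on it a plate 110 (x) by 46 (y) by 12; on that a central, paler handle bar 60 (x) by 18 (y) by 34 high (top 68 above origin). Origin: centre of pilot's underside, z up. At first it rides on the rim, origin 14 above the frame's, x turned 50-130 deg from the frame's x, pilot 10 deep in the well, so centred.
- frame: frame under that caul: pale beech block, fixed, 150 mm (x) by 120 (y) by 36 high. In its top a pocket 120 (x) by 66 (y), 12 deep; in the pocket's floor a round well 66 wide, right through. Origin: centre of underside, z up. The caul fits either way round, drops 12 when within about 10 deg of parallel (a hand holding it must follow down); home, its origin is 2 above the frame's, plate flush.
- other_caul: the other caul, alike in every way, already home in other_frame, to be left alone. Same origin and axes.
- other_frame: the other frame, alike in every way, fixed to the bench to the left or right of the first. Same origin and axes.
There are look-alikes about, which are no part of the job. Leave any green look-alike of the caul alone.

How it is judged:
By the outcome, as a careful person would: the job done as asked, in the order asked, and still so for the second after the job is handed in, with the robot touching nothing.
It also fails if it takes over 32 s, if anything falls off the work surface, if the arm or the gripper's body presses on something with over 40 N, if the wrist force passes 120 N, or if a joint passes its speed limit or range.

## Working session

There is one attempt and no reset: what is moved stays moved. The work goes in short steps, Python scripts to look and compute and a shell command to move; the robot and the scene stay as the last step left them, time stands still between calls to the robot, and variables do not carry over. Pictures are saved under pics/ and viewed, at most 10 in all, crops included, and the job is handed in when it is done.

```bash
mkdir -p pics; ls
python3 - <<'E'
from cell import ctrl
import cv2,numpy as np
s=ctrl.read_state();print({k:np.round(v,3).tolist() for k,v in s.items()})
for n in("top","scene"):
    i=ctrl.get_image(n);cv2.imwrite(f"pics/{n}0.png",i["pixels"][:,:,::-1]);print({k:(np.round(v,4).tolist()) for k,v in i.items() if k!="pixels"})
E
```

```text
pics
{'clock': 0.0, 'qpos': [-1.181, 0.629, 0.038, 1.518, -0.027, 0.996, -0.02], 'qd': [0.0, -0.001, -0.001, 0.001, 0.0, -0.001, -0.001], 'tau': [0.001, -56.341, 1.227, -19.344, 0.011, 0.01, -0.0], 'eef_pos': [285.835, 583.098, 230.384], 'tool_rot': [-3.14, 0.0, 2.686], 'force': [0.925, 0.252, -0.347], 'torque': [0.013, -0.019, -0.01], 'gripper_force': 0.0, 'width': 85.285}
{'fx': 370.561, 'fy': 370.561, 'cx': 319.9589, 'cy': 194.7416, 'pose': [[-0.0003, 0.9919, -0.1269, 249.835], [-1.0, -0.0013, -0.0078, -236.7841], [-0.0079, 0.1269, 0.9919, 1348.1916], [0.0, 0.0, 0.0, 1.0]]}
{'fx': 368.5462, 'fy': 368.5462, 'cx': 322.7283, 'cy': 195.6729, 'pose': [[0.0036, -0.6836, 0.7299, 1123.9289], [0.9998, -0.0123, -0.0165, -245.8569], [0.0202, 0.7298, 0.6834, 709.0729], [0.0, 0.0, 0.0, 1.0]]}
```

View pics/top0.png

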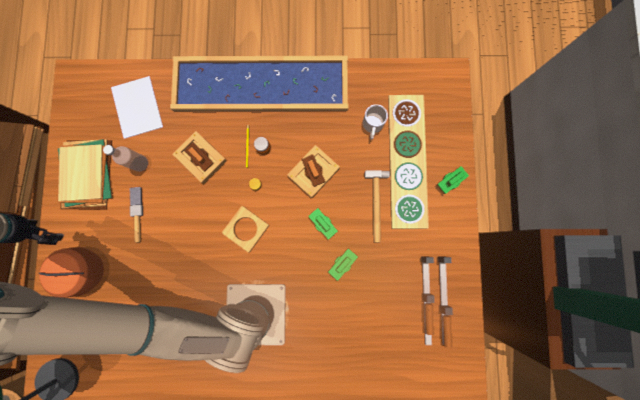

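View pics/scene0.png

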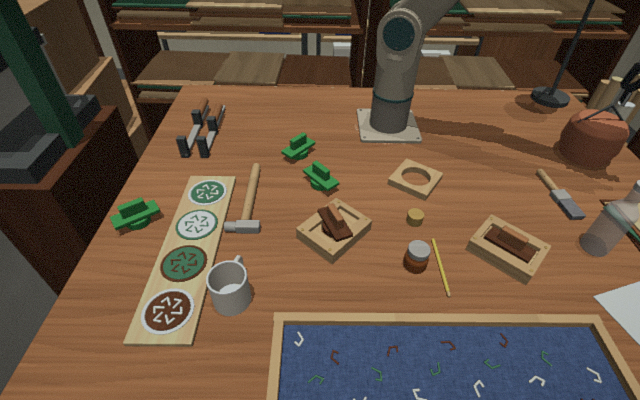

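The top view shows two frames with dark cauls: one at (199,157), with the caul lined up with its frame, and one at (314,170), with the caul turned across the frame and standing proud. The green look-alikes are at (322,223), (343,264) and (452,180), and there is an empty ring at (245,229). The one meant is at (314,170). I'll confirm it in a crop and measure it.

```bash
cat > h.py <<'E'
import numpy as np,cv2
def ray(im,uv,z):
    P=im["pose"];d=np.array([(uv[0]-im["cx"])/im["fx"],-(uv[1]-im["cy"])/im["fy"],-1.])
    d=P[:3,:3]@d;o=P[:3,3];return o+d*(z-o[2])/d[2]
E
python3 - <<'E'
from cell import ctrl
from h import *
im=ctrl.get_image("top");p=im["pixels"];hsv=cv2.cvtColor(p,cv2.COLOR_RGB2HSV)
for (u,v) in[(314,170),(199,157)]:
    print(u,v,[hsv[y,x].tolist() for x,y in[(u,v),(u-18,v+5),(u+40,v+25)]])
    c=p[v-35:v+35,u-35:u+35];cv2.imwrite(f"pics/c{u}.png",c[:,:,::-1])
a=np.hstack([cv2.resize(p[v-35:v+35,u-35:u+35],(400,400),interpolation=cv2.INTER_CUBIC) for u,v in[(314,170),(199,157)]])
cv2.imwrite("pics/crop1.png",a[:,:,::-1])
for (u,v) in[(314,170),(199,157)]:
    sub=hsv[v-35:v+35,u-35:u+35].astype(int)
    pale=((sub[...,2]>175)&(sub[...,1]<150)).astype(np.uint8)
    n,l,st,ce=cv2.connectedComponentsWithStats(pale);k=1+np.argmax(st[1:,4])
    ys,xs=np.nonzero(l==k);w=np.array([ray(im,(x+u-35,y+v-35),36)[:2] for x,y in zip(xs,ys)],np.float32)
    r=cv2.minAreaRect(w);print("frame",st[k],np.round(r[0],1),np.round(r[1],1),r[2],"box",np.round(cv2.boxPoints(r)).tolist())
E
```

```text
314 170 [[13, 184, 225], [16, 142, 218], [12, 175, 198]]
199 157 [[13, 180, 225], [17, 139, 226], [12, 185, 190]]
frame [  9  26  36  36 448] [ 477.  -174.4] [118.7  71.7] 44.84932327270508 box [[410.0, -191.0], [460.0, -242.0], [544.0, -158.0], [494.0, -107.0]]
frame [  9  10  51  50 843] [560.4 216. ] [149.1 119.6] 46.8535041809082 box [[466.0, 203.0], [553.0, 121.0], [655.0, 230.0], [568.0, 311.0]]
```

View pics/crop1.png

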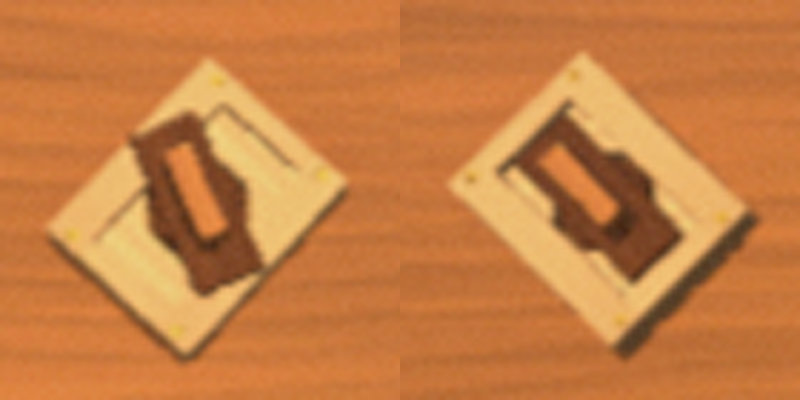

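The left crop confirms it: the caul in the frame at (314,170) lies across the rim, and the other one is flush and lined up. Next I get the geometry from the frame and handle corners.

Run:
```python
from cell import ctrl
from h import *
im=ctrl.get_image("top")
f=lambda c,z:ray(im,(314-35+(c[0]+.5)/400*70-.5,170-35+(c[1]+.5)/400*70-.5),z)[:2]
F=np.array([f(c,36) for c in[(48,232),(210,60),(347,183),(185,358)]])
print("frame",F.mean(0));l=F[1]-F[0]+F[2]-F[3];s=F[2]-F[1]+F[3]-F[0]
print(np.linalg.norm(l)/2,np.linalg.norm(s)/2,"long yaw",np.degrees(np.arctan2(l[1],l[0]))%180, "from short",(np.degrees(np.arctan2(s[1],s[0]))+90)%180)
p=im["pixels"];sub=cv2.resize(p[135:205,279:349],(400,400),interpolation=cv2.INTER_CUBIC)
h=cv2.cvtColor(sub,cv2.COLOR_RGB2HSV).astype(int)
m=((h[...,2]>170)&(h[...,1]>160)).astype(np.uint8);n,L,st,ce=cv2.connectedComponentsWithStats(m);k=L[185,192];print(st[k])
ys,xs=np.nonzero(L==k);w=np.array([f(c,82) for c in zip(xs,ys)],np.float32);r=cv2.minAreaRect(w);b=cv2.boxPoints(r)
e=max((b[1]-b[0],b[2]-b[1]),key=np.linalg.norm);hy=np.degrees(np.arctan2(e[1],e[0]))%180
print("handle",r,hy)
s=ctrl.read_state();print(np.degrees(s["tool_rot"]),s["eef_pos"],s["clock"])
```

```text
frame [ 504.19510163 -202.00594888]
150.59289193535514 117.73890528554878 long yaw 137.43722947252965 from short 137.2734655798114
[ 166  143   61   93 2589]
handle ((506.43072509765625, -201.94712829589844), (59.4906005859375, 17.97719955444336), 24.041988372802734) 24.041965
[-1.79935460e+02 -4.76962819e-04  1.53884439e+02] [285.93028217 583.35045523 230.74851829] 0.2
```

```bash
python3 -m handwheel '[[[0,0,0],[-0.0272,-0.0304,0],0],[[0,0,0],[-0.0272,-0.0304,0],0],[[0,0,0],[-0.0272,-0.0304,0],0],[[0,0,0],[-0.0272,-0.0304,0],0],[[0,0,0],[-0.0272,-0.0304,0],0]]'
python3 -m handwheel '[[[0,0,0],[-0.0272,-0.0304,0],0],[[0,0,0],[-0.0272,-0.0304,0],0],[[0,0,0],[-0.0272,-0.0304,0],0],[[0,0,0],[-0.0272,-0.0304,0],0],[[0,0,0],[-0.0272,-0.0304,0],0]]'
python3 -m handwheel '[[[0,0,0],[-0.0272,-0.0304,0],0],[[0,0,0],[-0.0272,-0.0304,0],0],[[0,0,0],[-0.0272,-0.0304,0],0],[[0,0,0],[-0.0272,-0.0304,0],0],[[0,0,0],[-0.0272,-0.0304,0],0]]'
python3 -m handwheel '[[[0,0,0],[-0.0272,-0.0304,0],0],[[0,0,0],[-0.0272,-0.0304,0],0],[[0,0,0],[-0.0272,-0.0304,0],0],[[0,0,0],[-0.0272,-0.0304,0],0],[[0,0,0],[-0.0272,-0.0304,0],0]]'
python3 -m handwheel '[[[0,0,7.15],[0,0,0],0],[[0,0,7.15],[0,0,0],0],[[0,0,7.15],[0,0,0],0],[[0,0,7.15],[0,0,0],0],[[0,0,7.15],[0,0,0],0]]'
```

```text
clock: 0.62
eef_pos: [341.4, 385.3, 231.2]
tool_rot: [-3.141, 0.0, 2.686]
force: [1.8, -0.7, 0.1]
width: 85.4
gripper_force: 0.0
clock: 1.03
eef_pos: [396.6, 189.1, 231.4]
tool_rot: [3.141, 0.0, 2.686]
force: [0.2, -0.3, -0.3]
width: 85.8
gripper_force: 0.0
clock: 1.45
eef_pos: [451.9, -7.4, 231.5]
tool_rot: [3.141, 0.0, 2.686]
force: [0.7, 0.4, -0.2]
width: 85.3
gripper_force: 0.0
clock: 1.87
eef_pos: [507.0, -203.8, 231.3]
tool_rot: [3.141, -0.0, 2.686]
force: [0.2, 0.5, 0.7]
width: 85.4
gripper_force: 0.0
clock: 2.28
eef_pos: [506.8, -201.8, 231.1]
tool_rot: [-3.141, -0.0, 2.055]
force: [-0.2, -0.8, -0.7]
width: 85.6
gripper_force: 0.0
```

```bash
python3 -m handwheel '[[[0,0,7.15],[0,0,0],0],[[0,0,7.15],[0,0,0],0],[[0,0,7.15],[0,0,0],0],[[0,0,7.15],[0,0,0],0],[[0,0,7.15],[0,0,0],0]]' >/dev/null
python3 -m handwheel '[[[0,0,7.15],[0,0,0],0],[[0,0,7.15],[0,0,0],0],[[0,0,7.15],[0,0,0],0],[[0,0,7.15],[0,0,0],0],[[0,0,7.15],[0,0,0],0]]' >/dev/null
python3 -m handwheel '[[[0,0,7.15],[0,0,0],0],[[0,0,7.15],[0,0,0],0],[[0,0,7.15],[0,0,0],0],[[0,0,0.8],[0,0,0],0],[[0,0,0],[0,0,0.02],0]]'
python3 - <<'E'
from cell import ctrl
from h import *
s=ctrl.read_state();i=ctrl.get_image("wrist");cv2.imwrite("pics/w1.png",i["pixels"][:,:,::-1])
print(s["eef_pos"],s["tool_rot"],s["qpos"].__repr__());print({k:np.round(v,4).tolist() for k,v in i.items() if k!="pixels"})
E
```

```text
clock: 3.53
eef_pos: [509.0, -203.0, 213.7]
tool_rot: [3.137, -0.004, 0.428]
force: [-0.2, -0.0, -0.2]
width: 85.4
gripper_force: 0.0
[ 508.99567577 -202.98995686  213.66416608] [ 3.13678446 -0.00388982  0.42814986] array([-0.15309575,  0.61004254,  0.76025674,  1.84408714, -0.53087931,
        0.89510895, -0.28443878])
{'fx': 316.0476, 'fy': 316.0476, 'cx': 317.9681, 'cy': 199.8091, 'T_tool_cam': [[0.0005, 0.9621, 0.2727, 70.3928], [1.0, -0.001, 0.0016, 0.4066], [0.0018, 0.2727, -0.9621, -141.1302], [0.0, 0.0, 0.0, 1.0]]}
```

View pics/w1.png

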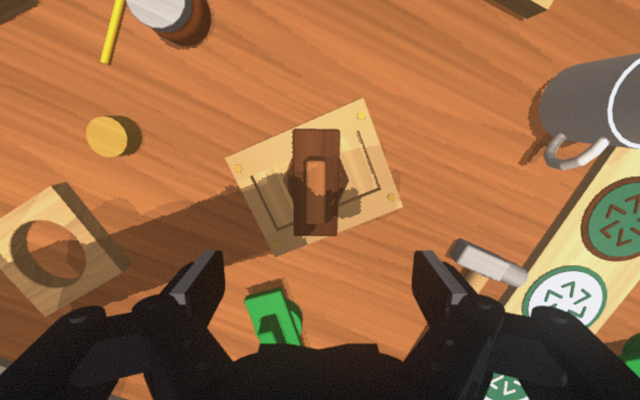

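The wrist view shows the caul's plate nearly upright in the picture, with corners at (292,129), (340,129), (338,236) and (293,236). The handle top is at about (316,178), and the frame corners are at (365,98), (402,207), (276,255) and (226,157).

```bash
cat >> h.py <<'E'
from scipy.spatial.transform import Rotation as Ro
def wpose(s,i):
    T=np.eye(4);T[:3,:3]=Ro.from_euler("xyz",s["tool_rot"]).as_matrix();T[:3,3]=s["eef_pos"];i["pose"]=T@np.array(i["T_tool_cam"]);return i
E
python3 - <<'E'
from cell import ctrl
from h import *
s=ctrl.read_state();i=wpose(s,ctrl.get_image("wrist"));print(s["eef_pos"],np.degrees(s["tool_rot"]))
def box(c,z):
    w=np.array([ray(i,u,z)[:2] for u in c],np.float32);r=cv2.minAreaRect(w);b=cv2.boxPoints(r)
    e=max((b[1]-b[0],b[2]-b[1]),key=np.linalg.norm);print(z,r,w.mean(0),"yaw",np.degrees(np.arctan2(e[1],e[0])))
box([(365,98),(402,207),(276,255),(226,157)],36)
box([(292,129),(340,129),(338,236),(293,236)],48)
p=i["pixels"];hs=cv2.cvtColor(p,cv2.COLOR_RGB2HSV).astype(int)
sub=p[120:245,285:350];cv2.imwrite("pics/w1c.png",cv2.resize(sub,None,fx=4,fy=4,interpolation=cv2.INTER_CUBIC)[:,:,::-1])
m=((hs[...,2]>130)&(hs[...,1]>120)).astype(np.uint8);m[:,:303]=0;m[:,330:]=0
n,L,st,ce=cv2.connectedComponentsWithStats(m);k=L[172,316];print(st[k]);ys,xs=np.nonzero(L==k);box(list(zip(xs,ys)),82)
E
```

```text
[ 506.21692991 -200.85497058  208.70611101] [-1.79910975e+02  1.05294249e-01  2.45961140e+01]
36 ((505.07183837890625, -199.36648559570312), (116.06439208984375, 146.9710693359375), 46.9725227355957) [ 505.18152 -199.42647] yaw -43.02749
48 ((504.62255859375, -198.4281005859375), (107.3783187866211, 46.18798065185547), 24.62510871887207) [ 504.78046 -198.73975] yaw 24.625114
[311 159  19  36 644]
82 ((520.4293212890625, -196.05926513671875), (30.76420021057129, 15.713597297668457), 24.674949645996094) [ 521.35547 -195.90187] yaw 24.674955
```

View pics/w1c.png

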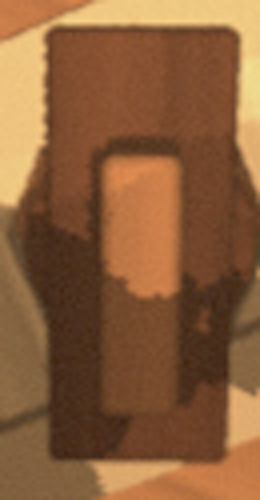

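The crop shows the handle top at full-picture corners (310,158.5), (330.3,158.5), (329.5,223) and (310.3,223). The plate is at (297,127), (344.5,127), (342.5,234.5) and (297.5,234.5).

Run:
```python
from cell import ctrl
from h import *
s=ctrl.read_state();i=wpose(s,ctrl.get_image("wrist"));print(s["eef_pos"],np.degrees(s["tool_rot"]))
def box(c,z):
    w=np.array([ray(i,u,z)[:2] for u in c],np.float32);e=(w[0]-w[3]+w[1]-w[2])/2
    d=w.mean(0)-s["eef_pos"][:2];T=Ro.from_euler("xyz",s["tool_rot"]).as_matrix()
    print(z,w.mean(0),np.linalg.norm(e),np.linalg.norm(w[0]-w[1]),"yaw",np.degrees(np.arctan2(e[1],e[0])),"tool dxy",d@T[:2,:2])
box([(310,158.5),(330.3,158.5),(329.5,223),(310.3,223)],82)
box([(297,127),(344.5,127),(342.5,234.5),(297.5,234.5)],48)
```

```text
[ 505.62097868 -200.39280051  209.36606313] [-1.79797239e+02  1.63480903e-01  2.45590619e+01]
82 [ 507.38498 -201.04584] 58.338978 17.278975 yaw 24.474474 tool dxy [1.33298946 1.32711041]
48 [ 507.22314 -201.50922] 107.76648 44.333397 yaw 24.31589 tool dxy [0.99320212 1.68130665]
```

```bash
python3 -m handwheel '[[[0,0,0],[0.001,0.0015,0.036],0],[[0,0,0],[0,0,0.036],0],[[0,0,0],[0,0,0.036],0],[[0,0,0],[0,0,0.034],0],[[0,0,0],[0,0,0.014],0.3]]'
python3 -m handwheel '[[[0,0,0],[0,0,0],0.6],[[0,0,0],[0,0,0],0.8],[[0,0,0],[0,0,0],1],[[0,0,0],[0,0,0],1],[[0,0,0],[0,0,0],1]]'
python3 -m handwheel '[[[0,0,0],[0,0,0],1],[[0,0,0],[0,0,0],1],[[0,0,0],[0,0,0],1],[[0,0,0],[0,0,0],1],[[0,0,0],[0,0,0],1]]'
```

```text
clock: 4.1
eef_pos: [506.9, -201.5, 52.2]
tool_rot: [-3.138, 0.003, 0.427]
force: [-0.2, 0.7, -0.9]
width: 75.5
gripper_force: 0.0
clock: 4.52
eef_pos: [509.6, -202.9, 57.1]
tool_rot: [3.14, -0.003, 0.426]
force: [-0.4, 1.3, 4.7]
width: 16.8
gripper_force: 60.3
clock: 4.93
eef_pos: [509.6, -202.8, 57.1]
tool_rot: [3.14, -0.003, 0.426]
force: [-1.0, 0.6, 7.0]
width: 17.1
gripper_force: 60.4
```

```bash
python3 -m handwheel '[[[0,0,5],[0,0,0],1],[[0,0,5],[0,0,0],1],[[0,0,5],[0,0,0],1],[[0,0,5],[0,0,0],1],[[0,0,5],[0,0,0],1]]'
python3 -m handwheel '[[[0,0,5],[0,0,0],1],[[0,0,5],[0,0,0],1],[[0,0,5],[0,0,0],1],[[0,0,5],[0,0,0],1],[[0,0,5],[0,0,0],1]]'
python3 -c "
from cell import ctrl
s=ctrl.read_state();print(s['qpos'],s['torque'])"
```

```text
clock: 5.35
eef_pos: [509.8, -203.6, 57.1]
tool_rot: [3.14, -0.003, -0.014]
force: [0.0, -0.8, 5.1]
width: 17.1
gripper_force: 60.1
clock: 5.77
eef_pos: [509.8, -203.1, 57.1]
tool_rot: [-3.141, -0.003, -0.45]
force: [0.7, 0.0, 5.1]
width: 16.7
gripper_force: 60.1
[-0.13421414  0.89319062  0.7662985   1.95396425 -0.97242797  0.71318719
 -0.77687322] [0.16450849 0.09164642 0.20904952]
```

```bash
python3 -m handwheel '[[[0,0,4],[0,0,0],1],[[0,0,4],[0,0,0],1],[[0,0,4],[0,0,0],1],[[0,0,3],[0,0,0],1],[[0,0,2],[0,0,0],1]]'
python3 -m handwheel '[[[0,0,0],[0,0,0.002],1],[[0,0,0],[0,0,0.002],1],[[0,0,0],[0,0,0.002],1],[[0,0,0],[0,0,0],1]]'
```

```text
clock: 6.18
eef_pos: [508.7, -202.0, 55.6]
tool_rot: [-3.141, 0.0, -0.745]
force: [-0.3, -1.3, -3.7]
width: 16.9
gripper_force: 58.9
clock: 6.52
eef_pos: [508.3, -202.3, 48.9]
tool_rot: [-3.141, 0.001, -0.743]
force: [-0.5, 0.3, -3.7]
width: 17.0
gripper_force: 58.9
```

```bash
python3 -m handwheel '[[[0,0,0],[0,0,0.002],1],[[0,0,0],[0,0,0.002],1],[[0,0,0],[0,0,0.001],1],[[0,0,0],[0,0,0],1]]'
```

```text
clock: 6.85
eef_pos: [508.5, -202.7, 45.2]
tool_rot: [-3.14, -0.0, -0.744]
force: [-1.6, 2.2, 5.6]
width: 16.8
gripper_force: 60.1
```

It stopped at 45.2 with an upward reaction, which is the full 12 mm of drop. Now I release, retreat and look.

```bash
python3 -m handwheel '[[[0,0,0],[0,0,0],0.3],[[0,0,0],[0,0,0],0],[[0,0,0],[0,0,0],0],[[0,0,0],[0,0,0],0],[[0,0,0],[0,0,0],0]]'
python3 -m handwheel '[[[0,0,0],[0,0,-0.02],0],[[0,0,0],[0,0,-0.04],0],[[0,0,0],[0,0,-0.04],0],[[0,0,0],[0,0,-0.04],0],[[0,0,0],[0,0,0],0]]'
python3 - <<'E'
from cell import ctrl
from h import *
w=ctrl.get_image("wrist")["pixels"][60:300,160:480];p=ctrl.get_image("scene")["pixels"][180:300,280:560]
a=np.vstack([cv2.resize(w,(400,300)),cv2.resize(p,(400,172))]);a=cv2.resize(a,None,fx=1.25,fy=1.25);cv2.imwrite("pics/end.png",a[:,:,::-1])
E
```

```text
clock: 7.27
eef_pos: [508.5, -202.8, 44.3]
tool_rot: [3.141, -0.0, -0.744]
force: [-0.4, 0.7, -0.8]
width: 76.1
gripper_force: 0.0
clock: 7.68
eef_pos: [511.4, -206.0, 191.1]
tool_rot: [-3.139, -0.011, -0.745]
force: [1.6, -1.2, 0.5]
width: 85.4
gripper_force: 0.0
```

View pics/end.png

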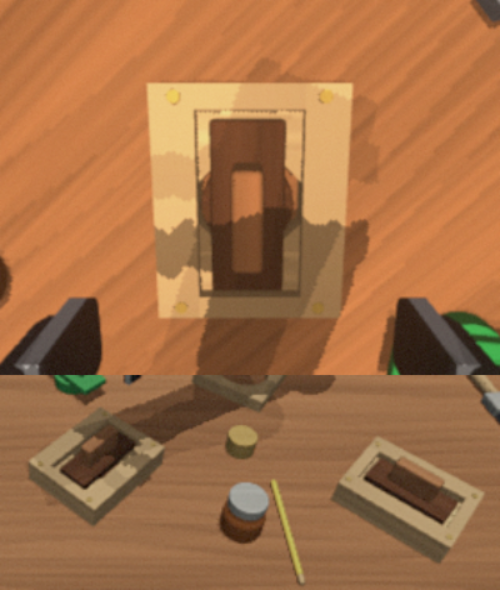

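The picture shows the caul at (247,205), parallel with its pocket and down inside it. The gripper is clear, and the other caul, lower right at (405,490), is undisturbed.

```bash
python3 -c "
from cell import ctrl
print(ctrl.finish_job())"
```

```text
the job is handed in; nothing more can be done
None
```

The proud caul was turned in place about 67°, dropped the full 12 mm into its frame's long pocket and was released; the other caul was left untouched, and the job was handed in at about 8 s with no verdict shown.

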